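# Dial open the jewellery strongbox

## Task

Open the jewellery strongbox: turn its dial right (clockwise) two full turns and on to 12, then left one full turn and on to 20, so that 20 is passed once and met the second time, then right again, slowly, until the dial stops dead by itself, and do not force it. Then pull the slide knob on the lid fully back towards the dial against its spring, hold it there while you raise the lid by it to at least half open (about 45 degrees), and let go so that the lid stays open. Nothing may be forced, so push and pull gently throughout, and leave the other goods on the counter where they are.

Things in the scene. Friction and masses are not known exactly. Their poses are not given: they have to be found in the camera images.
- box: Dark steel strongbox, fixed, 220 mm deep (its x) by 280 mm wide (y) by 108 mm tall with its lid shut. Origin under its centre; its x points from its front (the slide knob's side, nearer the robot) to the lid's hinge, z up.
- dial (a joint): Black dial flat on the lid, 80 mm diameter, 40 white marks, endless. Value in rad, growing anticlockwise from above, whole turns counted. Number under the index = value x 40 / (2 pi) modulo 40; turning right (clockwise) counts down. Drag 0.05 to 0.1 N m. 12 and 20 must be met within 0.7 of a number. After a reversal the next wheel inside is dragged from 0.9 turn on; arrive slowly, as wheels coast.
- dial_peg (a point): Middle of the spinner peg that cranks the dial: a round upright steel peg, free to spin on its pin, standing on the dial's 0 mark, 12 mm diameter, 27 mm from the axis, 30 mm tall; this point is 15 mm above the dial face. At dial value v the peg is at angle v anticlockwise from box +x. The fingers may stay square to the box while it is cranked round.
- dial_axis (a point): Centre of the dial, on its face, 118 mm above the table; box axes while the lid is shut. A 24 mm hub stands 4 mm above it; the fixed ring round it, 100 mm wide, lies lower. The index is the black mark on the ring at box +x. After 12 and 20 the dial, turned right, is caught and stops dead at an unmarked number from 12.5 down past 0 to 39.5, new each day.
- slide (a joint): Sprung slide bolt in the lid, in m: 0 locked, grows as its knob is drawn back to the dial (box +x), end stop 0.014. Blocked near 0 until the combination catches; then it springs back by itself and rests near 0.006. The lid lifts only past 0.011, held there against about 2 N of spring; let go, it returns to about 0.006. The lock bears up to 15 N.
- slide_grip (a point): Centre of the slide's knob: a steel bar lying across the box (along its y), 26 mm long, 16 mm diameter, its centre 20 mm above the lid's top, on a 10 mm stem. 105 mm in front of the dial axis when locked. Pinched across its flat ends it turns between the fingers as the lid rises.
- lid (a joint): Lid, in rad: 0 shut, grows as its front edge (robot's side) rises, 1.35 fully open. Stiff hinge: it takes 6 to 9 N at the knob to raise and stays where it is left. Its top is 108 mm above the table when shut.
- lid_hinge (a point): Middle of the lid's hinge line, along the box's y at the far upper rim, 100 mm above the table. With the lid shut the knob's centre lies 190 mm in front of it (less the slide's travel) and 28 mm above it.
- ring_cone: Bystander: white ceramic ring cone, 52 mm foot, 75 mm tall; origin under its centre
- gift_box: Bystander: square cardboard gift box, 89 mm wide, 50 mm tall; origin under its centre
- scent_bottle: Bystander: green glass scent bottle, 42 mm diameter, 100 mm tall; origin under its centre
- bangle: Bystander: brass bangle lying flat, 70 mm diameter, 10 mm tall; origin under its centre

How it is judged:
By the outcome, as a careful person would: the job done as asked, in the order asked, and still so for the second after the job is handed in, with the robot touching nothing.
It also fails if it takes over 70 s, if anything falls off the work surface, if the arm or the gripper's body presses on something with over 40 N, if the wrist force passes 120 N, or if a joint passes its speed limit or range.

## Robot

A 6-joint arm with a two-finger parallel gripper is mounted at the origin on the work surface. World frame = base frame: x ahead of the robot, y to its left, z up, the work surface at z = 0. Lengths are in m, angles in degrees, forces in N, time in s.
With the tool pointing down it reaches from about 0.25 to 0.725 m from the base axis. Payload 9.7 kg.
Tool frame: the origin (TCP) lies midway between the tips of the shut fingers; the grasp point (between the pads) lies 19 mm behind it; z points along the fingers, y is the line along which they close (so a half turn about z gives the same grasp; the last joint's range is limited). The gripper opens to 85 mm and grips with 20 to 120 N. Pads are 22 mm wide; open, the fingers measure 114 mm over their backs; the gripper's body (76 mm by 85 mm) begins 54 mm behind the grasp point. The pads swing forward as they close: fully open they stand 13 mm farther back than shut.
Start: joints at [75.287, 4.979, 10.078, 95.1, 0, 90], TCP at [0.14, 0.532, 0.192] pointing down, gripper open.
Joint ranges: [-179.16, 179.16], [-48.56, 103.87], [-65.8, 70.77], [-126.05, 130.52], [-82.76, 87.17], [-180, 180]. Speed limits (degrees/s): [127.2, 127.2, 147.25, 180, 180, 180].

## Interface

Orientations are given as [roll, pitch, yaw] about the fixed x, y, z axes, in that order (R = Rz(yaw) Ry(pitch) Rx(roll)).
In Python, from workcell import * gives the robot as it stands.
- The arm moves only by the tool servo_tool, never from a script. Its argument "moves" is a list of rows, each a list of 4 numbers: the shift along the world's x, y, z in cm, then the turn about the world's z in rad. A call has 1 to 20 rows; each row is the pose to reach, as a shift and turn from the pose commanded when the call began; what a row does not reach only later rows make up. A row lasts 1/12 s, in which the tool goes at most 41.7 mm and 7.16 degrees, less where a joint would pass 70% of its speed; a pose out of reach is approached as far as the arm can. A call with a gripper value outside its range is refused whole. "claw" is the closure, from 0 (fully open) to 1 (shut), set as the call begins (left out, the last holds). The fingers move at their own pace and stop on an object; "force" is the grip in N (left out, the last holds). Time passes only in rows, so rows that repeat a pose let the fingers close. It gives the time, the measured TCP pose, the force, the opening and the grip force at its end, in the units of the state.
- get_obs(): the state, without advancing time (a new reading comes with each control period).
- camera(name): name is "scene" or "top" or "wrist"; returns the picture (480x640x3 uint8, red, green, blue); there is no depth.
- get_calibration(name): a dict with "fx", "fy", "cx", "cy" (pixels), "rvec" (rotation vector, rad) and "tvec" (3), from world to camera coordinates, as OpenCV has them; the wrist camera has in their place "tool_from_camera" (4x4, takes a point from camera to tool coordinates, whose origin is the TCP and whose axes are the flange's). Camera axes: x right, y down, z forward; pixel columns grow to the right and rows downward; lengths in m; the calibration is good to about 2 mm. A picture is of the moment at which its call begins: read the wrist's pose just before it. get_calibration takes no time and is no camera call.
- job_done(): hands the job in; it is judged then, once.
The state is a dict: "time": time; "q": joint angles; "qd": joint speeds; "joint_efforts": joint torques, N m; "ee_pos": TCP position; "tcp_rot": TCP orientation; "wrist_force": force on the tool from outside, world axes, zero at the start; "torque": the same for the moment, N m; "opening": finger opening in m; "grasp_force": force on a finger pad.
Only numpy, scipy, OpenCV 4.12 (cv2) and the standard library are available. Lean on these libraries where they do the work, as an engineer would, in place of code of your own. Each camera call takes 0.05 s, during which the arm holds its last target. There are 200 camera calls.

## Working session

There is one attempt and no reset: what is moved stays moved. The work goes in short steps, Python scripts to look and compute and a tool call to move; the robot and the scene stay as the last step left them, time stands still between calls to the robot, and variables do not carry over. Pictures are saved under pics/ and viewed, at most 10 in all, crops included, and the job is handed in when it is done.

Besides the shell and the picture viewer there is one more tool, called after ">>>" as name(argument=value, ...), one argument or row to a line, values as JSON. servo_tool: Moves the arm, as the interface text tells. Its arguments: {"type":"object","properties":{"moves":{"type":"array","items":{"type":"array","items":{"type":"number"}}},"claw":{"type":"number"},"force":{"type":"number"}},"required":["moves"]}

```bash
ls; mkdir -p pics
python3 - <<'E'
from workcell import *
import cv2
o=get_obs(); print(o)
for n in("top","scene"):
    im=camera(n); cv2.imwrite(f"pics/{n}1.png",im[:,:,::-1]); print(n,get_calibration(n))
print(get_calibration("wrist"))
E
```

```text
pics
{'time': 0.0, 'q': array([7.52867108e+01, 5.01156453e+00, 1.00319439e+01, 9.50983206e+01,
       2.10664026e-03, 8.99994649e+01]), 'qd': array([-0.0250288 , -0.0062004 ,  0.00114487,  0.04153212, -0.0890898 ,
        0.00553914]), 'joint_efforts': array([-6.87082365e-05, -5.20389891e+01,  4.64806366e+01,  1.62571081e-02,
        2.30131775e-05, -4.46050983e-07]), 'ee_pos': array([0.13960558, 0.53168935, 0.19145616]), 'tcp_rot': array([-1.79922059e+02, -2.10736620e-03,  1.65287243e+02]), 'wrist_force': array([ 0.35406493,  0.00639524, -0.74109506]), 'torque': array([0.02871641, 0.00270297, 0.0101768 ]), 'grasp_force': 0.0, 'opening': 0.0853700489102254}
top {'fx': 603.4748865446004, 'fy': 603.4748865446004, 'cx': 310.04835059238053, 'cy': 234.75515085628157, 'rvec': array([ 2.12252269, -2.19128889,  0.06280241]), 'tvec': array([0.07280286, 0.59032943, 1.04873431])}
scene {'fx': 485.83020153336355, 'fy': 485.83020153336355, 'cx': 316.1687841180493, 'cy': 244.0557278420032, 'rvec': array([ 2.12540214,  1.37278594, -0.46203926]), 'tvec': array([-0.26520451, -0.3557208 ,  1.16898141])}
{'fx': 349.3690792374441, 'fy': 349.3690792374441, 'cx': 325.02614522797165, 'cy': 236.9885479949312, 'tool_from_camera': array([[-6.63154120e-04, -9.47686093e-01, -3.19203116e-01,
         8.08091275e-02],
       [ 9.99999638e-01, -4.58443205e-04, -7.16451746e-04,
         5.15826474e-04],
       [ 5.32634856e-04, -3.19203476e-01,  9.47686054e-01,
        -1.80544893e-01],
       [ 0.00000000e+00,  0.00000000e+00,  0.00000000e+00,
         1.00000000e+00]])}
```

View pics/top1.png

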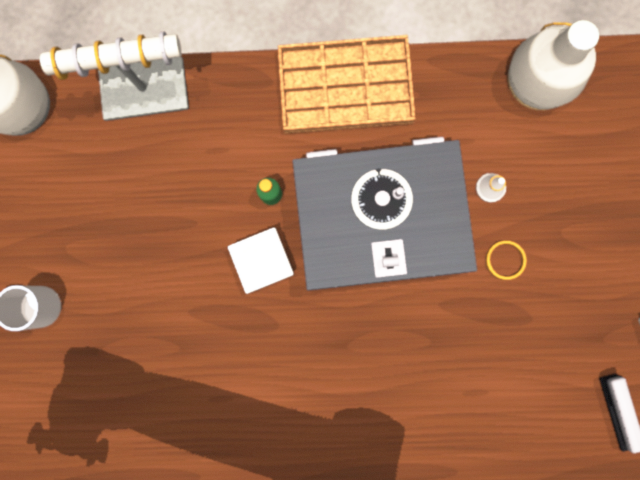

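View pics/scene1.png

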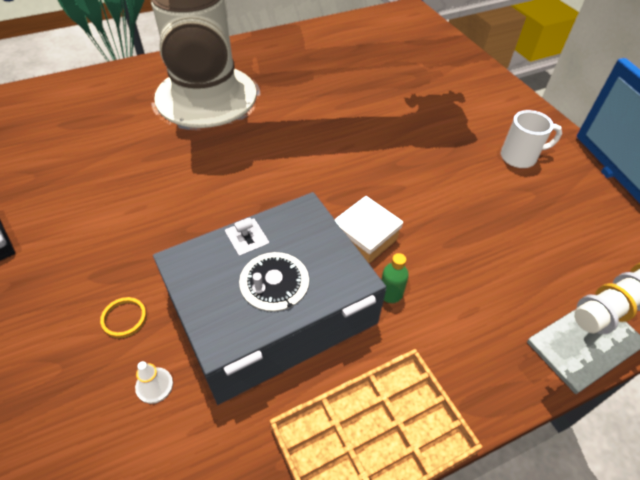

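```bash
cat > h.py <<'E'
from workcell import *
import cv2, numpy as np
def ray(cal,uv,z):
    R=cv2.Rodrigues(cal["rvec"])[0]; t=cal["tvec"]
    d=R.T@np.array([(uv[0]-cal["cx"])/cal["fx"],(uv[1]-cal["cy"])/cal["fy"],1]); c=-R.T@t
    return c+d*(z-c[2])/d[2]
E
python3 - <<'E'
from h import *
im=cv2.imread("pics/top1.png"); cv2.imwrite("pics/t_crop.png",cv2.resize(im[130:295,285:485],None,fx=4,fy=3.6363636,interpolation=cv2.INTER_CUBIC))
c=get_calibration("top")
C=[ray(c,p,.108)[:2] for p in[(295,160),(459,142),(475,270),(308,288)]]
print(np.round(C,4), np.mean(C,0))
for p,z in[((382,199),.118),((390,258),.128),((398,193),.148)]: print(ray(c,p,z).round(4))
ax=(C[0]+C[1]-C[2]-C[3]); ay=C[0]-C[1]+C[3]-C[2]
print(np.degrees(np.arctan2(ax[1],ax[0])),np.degrees(np.arctan2(ay[1],ay[0]))-90)
for a,b in((0,1),(1,2),(2,3),(3,0)):print(np.linalg.norm(C[a]-C[b]))
E
```

```text
[[ 0.7113  0.0727]
 [ 0.7313 -0.2009]
 [ 0.5183 -0.2155]
 [ 0.4974  0.0573]] [ 0.61458393 -0.07160933]
[ 0.6388 -0.0687  0.118 ]
[ 0.5412 -0.0767  0.128 ]
[ 0.643  -0.0917  0.148 ]
4.018269671366643 4.279421952728924
0.2743404421057258
0.21352927222358736
0.27363650011354423
0.2145249963082632
```

View pics/t_crop.png

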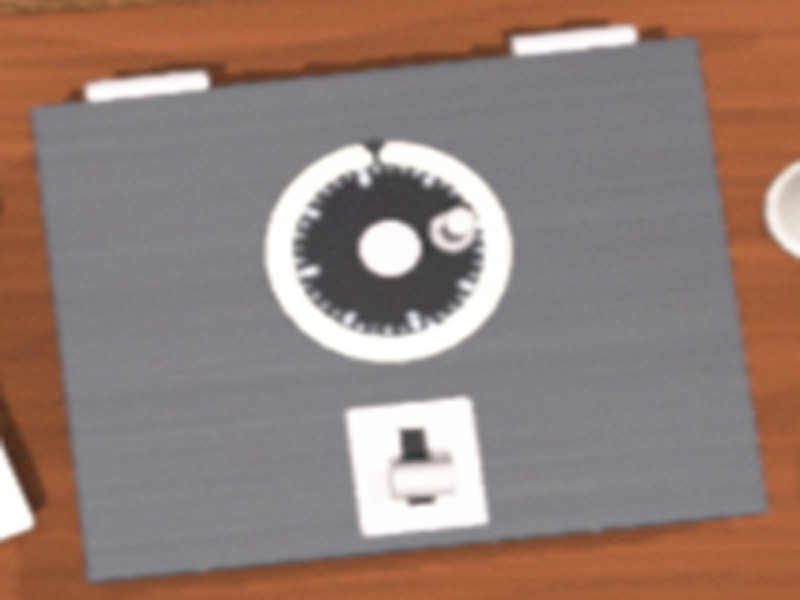

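>>> servo_tool(
  moves=[
    [1,-1,1,-0.05],
    [3,-3.5,2.5,-0.15],
    [48,-60,6,-2.81],
    [48,-60,6,-2.81],
    [48,-60,6,-2.81],
    [48,-60,6,-2.81],
    [48,-60,6,-2.81],
    [48,-60,6,-2.81],
    [48,-60,6,-2.81],
    [48,-60,6,-2.81],
    [48,-60,6,-2.81],
    [48,-60,6,-2.81],
    [48,-60,6,-2.81],
    [48,-60,6,-2.81],
    [48,-60,6,-2.81],
    [48,-60,6,-2.81],
    [48,-60,6,-2.81],
    [48,-60,6,-2.81],
    [48,-60,6,-2.81],
    [48,-60,6,-2.81],
  ],
  claw=0.5,
)

```text
time: 1.77
ee_pos: [0.6216, -0.0722, 0.2501]
tcp_rot: [-180.0, 0.1, 27.3]
wrist_force: [1.0, 0.6, -1.0]
opening: 0.0424
grasp_force: 0.0
```

>>> servo_tool(
  moves=[
    [0,0,0,-0.1],
    [0,0,0,-0.2],
    [0,0,0,-0.3],
    [0,0,0,-0.4],
    [0,0,0,-0.4],
    [0,0,0,-0.4],
  ],
  claw=0,
)

```text
time: 2.27
ee_pos: [0.6196, -0.068, 0.2518]
tcp_rot: [-180.0, 0.0, 5.0]
wrist_force: [0.2, 0.1, -0.4]
opening: 0.0855
grasp_force: 0.0
```

```bash
cat >> h.py <<'E'
from scipy.spatial.transform import Rotation as Ro
def wpose(o):
    T=np.eye(4); T[:3,:3]=Ro.from_euler('xyz',o['tcp_rot'],degrees=True).as_matrix(); T[:3,3]=o['ee_pos']
    return T@get_calibration("wrist")["tool_from_camera"]
def wray(T,uv,z):
    c=get_calibration("wrist"); d=T[:3,:3]@np.array([(uv[0]-c["cx"])/c["fx"],(uv[1]-c["cy"])/c["fy"],1])
    return T[:3,3]+d*(z-T[2,3])/d[2]
E
python3 - <<'E'
from h import *
o=get_obs(); T=wpose(o); im=camera("wrist"); np.save("T1.npy",T); print(o['ee_pos'],o['tcp_rot'])
cv2.imwrite("pics/w1.png",im[:,:,::-1])
E
```

```text
[ 0.6196341  -0.06803847  0.25177885] [-1.79990934e+02  3.96792711e-02  5.03208176e+00]
```

View pics/w1.png

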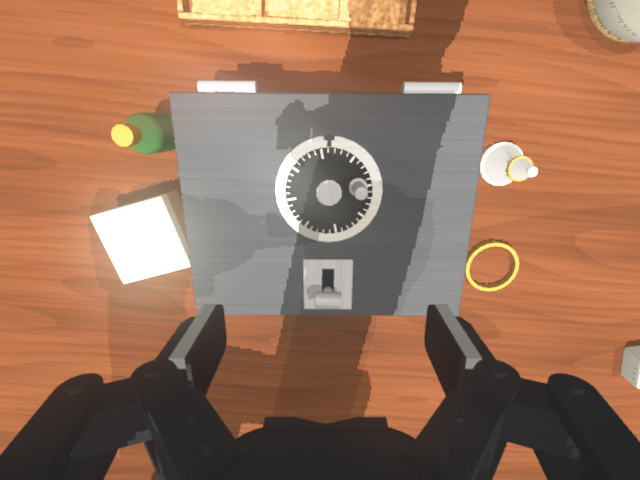

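Run:
```python
from h import *
T=np.load("T1.npy"); c=get_calibration("top")
C=np.array([wray(T,p,.108)[:2] for p in[(170,93),(489,94),(460,315),(197,315)]])
C2=np.array([ray(c,p,.108)[:2] for p in[(293,159.4),(459.3,140.2),(476.8,271.1),(307,289.5)]])
for K in(C,C2):
    ax=K[0]+K[1]-K[2]-K[3]; ay=K[0]-K[1]+K[3]-K[2]
    print(K.mean(0).round(4),np.degrees(np.arctan2(ax[1],ax[0])),np.degrees(np.arctan2(ay[1],ay[0]))-90,np.linalg.norm(ax)/2,np.linalg.norm(ay)/2)
P=lambda n,w,t,z:print(n,wray(T,w,z).round(4),ray(c,t,z).round(4))
P("hub",(329,193),(382.25,198.2),.122)
P("ring",(329,189),(382.4,199),.113)
P("knob",(328,299),(390.5,260),.130)
P("pegtop",(361.5,193.5),(399.5,191),.148)
P("pegbase",(357.5,187),(398,193),.12)
P("index",(329,141),(378.7,171.5),.113)
```

```text
[ 0.6159 -0.0723] 4.933695218470907 4.901360071363101 0.21734135590059522 0.27643021992382405
[ 0.6146 -0.0712] 4.4322765141610345 4.460357283101715 0.218378155475088 0.27831381801457794
hub [ 0.6406 -0.0699  0.122 ] [ 0.6395 -0.0688  0.122 ]
ring [ 0.6425 -0.0698  0.113 ] [ 0.6395 -0.0698  0.113 ]
knob [ 0.5384 -0.0781  0.13  ] [ 0.5379 -0.0771  0.13  ]
pegtop [ 0.6477 -0.0958  0.148 ] [ 0.6462 -0.0942  0.148 ]
pegbase [ 0.6479 -0.095   0.12  ] [ 0.6475 -0.095   0.12  ]
index [ 0.6851 -0.0659  0.113 ] [ 0.6856 -0.0656  0.113 ]
```

>>> servo_tool(
  moves=[
    [1.4,-1.4,-1,0],
    [2.8,-2.7,-3,0],
    [2.8,-2.7,-5,0],
    [2.8,-2.7,-7,0],
    [2.8,-2.7,-9,0],
    [2.8,-2.7,-10.5,0],
    [2.8,-2.7,-11.5,0],
    [2.8,-2.7,-12.2,0],
    [2.8,-2.7,-12.4,0],
    [2.8,-2.7,-12.4,0],
  ],
  claw=0.55,
)

```text
time: 3.15
ee_pos: [0.6477, -0.095, 0.1283]
tcp_rot: [180.0, -0.0, 4.9]
wrist_force: [0.9, 0.4, -0.6]
opening: 0.0384
grasp_force: 0.0
```

>>> servo_tool(
  moves=[
    [0,0,0,0],
    [0,0,0,0],
    [0,0,0,0],
    [0,0,0,0],
    [0,0,0,0],
    [0,0,0,0],
  ],
  claw=1,
  force=20,
)

```text
time: 3.65
ee_pos: [0.6478, -0.095, 0.1283]
tcp_rot: [180.0, -0.0, 4.9]
wrist_force: [0.5, -0.1, 0.2]
opening: -0.0003
grasp_force: 0.0
```

Run:
```python
from h import *
o=get_obs(); T=wpose(o); im=camera("wrist"); np.save("T2.npy",T); print(o['ee_pos'],o['opening'],o['grasp_force'],o['wrist_force'])
cv2.imwrite("pics/w2.png",im[:,:,::-1])
```

```text
[ 0.64776998 -0.09504574  0.12834433] -0.0003165071241458511 0.0 [ 0.48204937 -0.08105181  0.21475759]
```

View pics/w2.png

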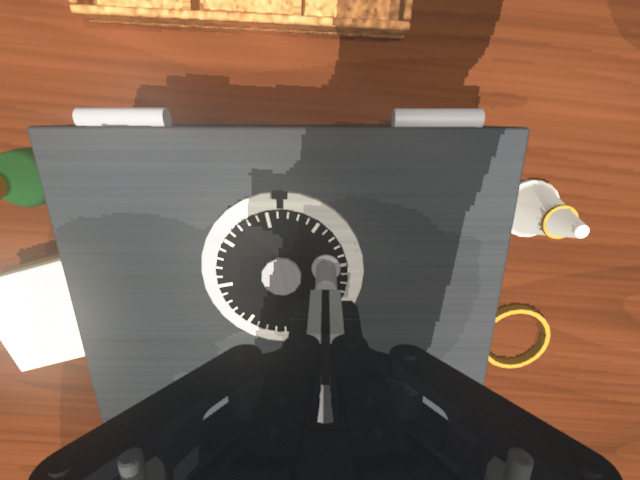

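Run:
```python
from h import *
T=np.load("T2.npy");c=get_calibration("wrist")
def proj(p):
    q=np.linalg.inv(T)@np.append(p,1); return (c["fx"]*q[0]/q[2]+c["cx"],c["fy"]*q[1]/q[2]+c["cy"])
p=T@np.linalg.inv(c["tool_from_camera"])@np.array([0,0,0,1]); print(p[:3],proj(p[:3]))
e=np.array([np.cos(.085),np.sin(.085),0])
print(proj(p[:3]+.011*e),proj(p[:3]-.011*e),proj(p[:3]+[0,0,.019]))
for a in(-90,-80,-70,-60,-50):
    a=np.radians(a+4.8); b=np.array([.6404+.027*np.cos(a),-.0697+.027*np.sin(a)]); print(b,proj([*b,.118]),proj([*b,.148]))
print("hub",proj([.6404,-.0697,.122]))
print(wray(T,(281,276),.122))
```

```text
[ 0.64776985 -0.09504575  0.1283442 ] (np.float64(325.0740667967088), np.float64(274.90505583338273))
(np.float64(325.0585150391293), np.float64(256.8125097853464)) (np.float64(325.0890783500937), np.float64(292.36914112930367)) (np.float64(325.1111989076005), np.float64(290.4453331453803))
[ 0.6426593  -0.09660531] (np.float64(326.93530047008596), np.float64(275.613785797858)) (np.float64(327.2867474033727), np.float64(300.12174191881064))
[ 0.64729704 -0.09580423] (np.float64(326.2617181835614), np.float64(268.4078224778576)) (np.float64(326.5091118578579), np.float64(291.97508769434995))
[ 0.65172521 -0.09420999] (np.float64(324.2088451186768), np.float64(261.3213589013541)) (np.float64(324.1295735142733), np.float64(283.94563831528546))
[ 0.65580927 -0.09187103] (np.float64(320.8127932096388), np.float64(254.58129644735314)) (np.float64(320.1850029268889), np.float64(276.29216332235455))
[ 0.65942512 -0.08885841] (np.float64(316.15659320135575), np.float64(248.41202187466897)) (np.float64(314.7679250887152), np.float64(269.27267348893344))
hub (np.float64(281.01698161617037), np.float64(278.48977931670674))
[ 0.64200124 -0.06961922  0.122     ]
```

```bash
python3 -c "
import cv2
im=cv2.imread('pics/w2.png')[180:345,195:395]
cv2.imwrite('pics/w2c.png',cv2.resize(im,None,fx=4,fy=3.6363636,interpolation=cv2.INTER_CUBIC))"
```

```text
(no output)
```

View pics/w2c.png

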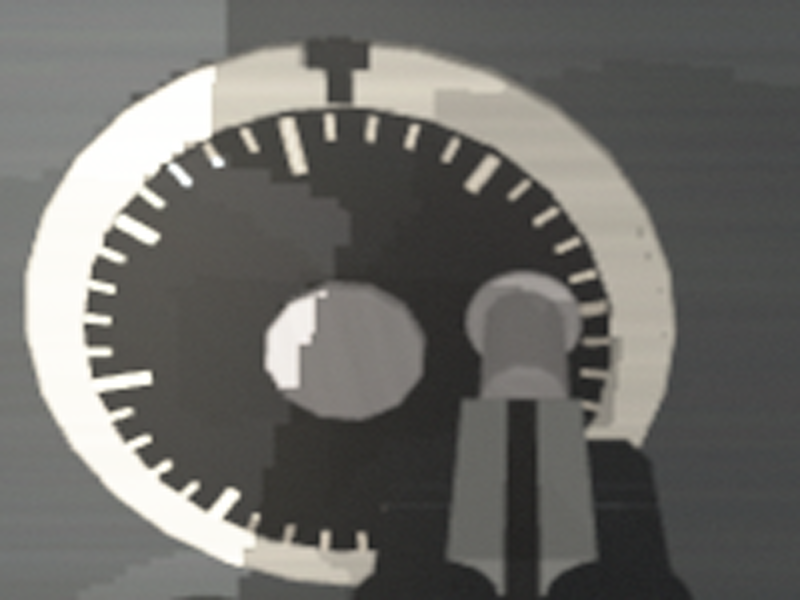

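Run:
```python
from h import *
c=get_calibration("wrist"); I=np.linalg.inv(c["tool_from_camera"])
def pr(*p):
    q=I@np.array([*p,1]); return np.round((c["fx"]*q[0]/q[2]+c["cx"],c["fy"]*q[1]/q[2]+c["cy"]),1)
for z in(0,-.013,-.019,-.03,-.04,-.05,-.06):
    print(z,"open",pr(.011,.0425,z),pr(-.011,.0425,z),"shut",pr(.011,.0,z),pr(-.011,0,z),pr(.011,.0145,z))
```

```text
0 open [401.6 256.7] [398.9 292.3] shut [325.1 256.8] [325.1 292.4] [351.2 256.8]
-0.013 open [406.8 266. ] [403.8 303.5] shut [325.1 266.1] [325.1 303.6] [353.  266.1]
-0.019 open [409.4 270.7] [406.2 309.3] shut [325.1 270.8] [325.1 309.3] [353.9 270.8]
-0.03 open [414.7 280.2] [411.1 320.7] shut [325.1 280.3] [325.1 320.8] [355.7 280.3]
-0.04 open [420.2 290. ] [416.2 332.4] shut [325.1 290.1] [325.2 332.5] [357.6 290. ]
-0.05 open [426.4 301. ] [421.8 345.5] shut [325.2 301.1] [325.2 345.6] [359.7 301. ]
-0.06 open [433.4 313.5] [428.2 360.3] shut [325.2 313.6] [325.2 360.4] [362.1 313.5]
```

Run:
```python
from h import *
im=camera("scene")[:,:,::-1]; c=get_calibration("scene")
for p in([.6478,-.095,.1283],[.6478,-.095,.1683],[.6278,-.095,.128],[.6473,-.0955,.148],[.6404,-.0697,.122]):
    print(p,cv2.projectPoints(np.array([p]),c["rvec"],c["tvec"],np.array([[c["fx"],0,c["cx"]],[0,c["fy"],c["cy"]],[0,0,1]]),None)[0].ravel())
cv2.imwrite("pics/s2.png",cv2.resize(im[170:335,170:370],None,fx=4,fy=3.6363636,interpolation=cv2.INTER_CUBIC))
```

```text
[0.6478, -0.095, 0.1283] [258.6695297  285.64860284]
[0.6478, -0.095, 0.1683] [256.32268566 269.00000085]
[0.6278, -0.095, 0.128] [253.7727187  275.02540215]
[0.6473, -0.0955, 0.148] [257.06958778 277.49231665]
[0.6404, -0.0697, 0.122] [273.84604449 278.12673443]
```

View pics/s2.png

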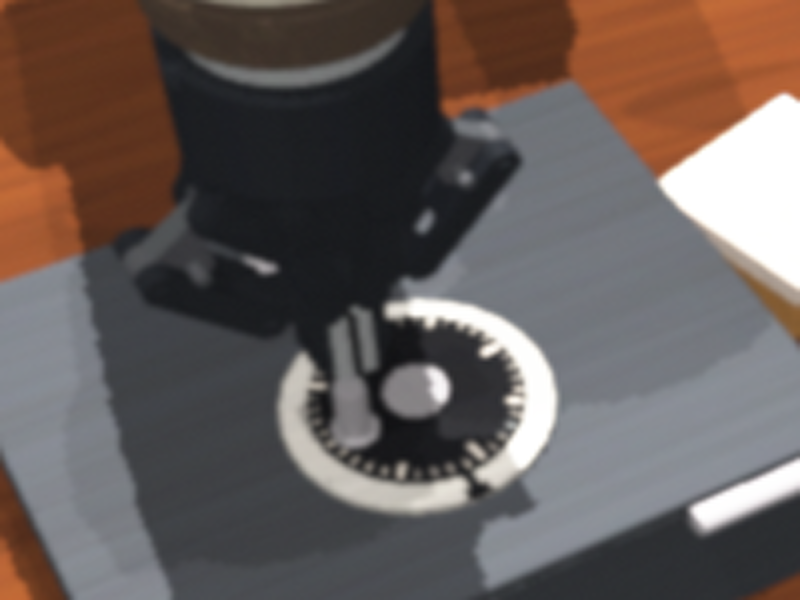

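>>> servo_tool(
  moves=[
    [0,0,0,0],
    [0,0,0,0],
    [0,0,0,0],
    [0,0,-0.2,0],
    [0,0,-0.4,0],
    [0,0,-0.6,0],
    [0,0,-0.8,0],
    [0,0,-0.8,0],
  ],
  claw=0.6,
)

```text
time: 4.42
ee_pos: [0.6475, -0.095, 0.1195]
tcp_rot: [-180.0, 0.0, 4.9]
wrist_force: [0.2, 0.5, 0.3]
opening: 0.0337
grasp_force: 0.0
```

>>> servo_tool(
  moves=[
    [0,0,-0.2,0],
    [0,0,-0.4,0],
    [0,0,-0.6,0],
    [0,0,-0.8,0],
    [0,0,-0.8,0],
  ],
)

```text
time: 4.83
ee_pos: [0.6475, -0.095, 0.1116]
tcp_rot: [-180.0, 0.0, 4.9]
wrist_force: [0.1, -0.3, 0.6]
opening: 0.034
grasp_force: 0.0
```

>>> servo_tool(
  moves=[
    [0,0,-0.3,0],
    [0,0,-0.6,0],
    [0,0,-0.9,0],
    [0,0,-1.2,0],
    [0,0,-1.4,0],
    [0,0,-1.6,0],
    [0,0,-1.6,0],
  ],
)

```text
time: 5.42
ee_pos: [0.6475, -0.095, 0.0956]
tcp_rot: [-180.0, 0.0, 4.9]
wrist_force: [0.6, -0.1, 0.8]
opening: 0.0342
grasp_force: 0.0
```

>>> servo_tool(
  moves=[
    [0,0,0,0],
    [0,0,0,0],
    [0,0,0,0],
    [0,0,0,0],
  ],
  claw=1,
  force=20,
)

```text
time: 5.75
ee_pos: [0.6478, -0.0953, 0.0964]
tcp_rot: [180.0, -0.0, 4.8]
wrist_force: [0.2, -1.7, 0.9]
opening: 0.0107
grasp_force: 19.5
```

```bash
cat > plan.py <<'E'
import numpy as np, sys
C=np.array([.6404,-.0697]);R=.027;Y=4.75
def P(v): a=np.radians(v+Y); return C+R*np.array([np.cos(a),np.sin(a)])
def rows(vs,ref):
    ref=np.array(ref,float)
    return [[float(x) for x in np.round((P(v)-ref)*100,2)]+[0,0] for v in vs]
E
python3 - <<'E'
from plan import *
v=-78.65
print(rows([v-3,v-9,v-18,v-27,v-36,v-45,v-54,v-63,v-72,v-81,v-86,v-90],(.6475,-.095)))
E
```

```text
[[-0.1, -0.1, 0, 0], [-0.38, -0.15, 0, 0], [-0.8, -0.17, 0, 0], [-1.22, -0.12, 0, 0], [-1.63, -0.01, 0, 0], [-2.01, 0.17, 0, 0], [-2.37, 0.4, 0, 0], [-2.68, 0.69, 0, 0], [-2.95, 1.02, 0, 0], [-3.16, 1.38, 0, 0], [-3.25, 1.6, 0, 0], [-3.3, 1.78, 0, 0]]
```

>>> servo_tool(
  moves=[
    [-0.1,-0.1,0,0],
    [-0.38,-0.15,0,0],
    [-0.8,-0.17,0,0],
    [-1.22,-0.12,0,0],
    [-1.63,-0.01,0,0],
    [-2.01,0.17,0,0],
    [-2.37,0.4,0,0],
    [-2.68,0.69,0,0],
    [-2.95,1.02,0,0],
    [-3.16,1.38,0,0],
    [-3.25,1.6,0,0],
    [-3.3,1.78,0,0],
  ],
)

```text
time: 6.75
ee_pos: [0.6148, -0.0775, 0.0964]
tcp_rot: [179.9, -0.1, 4.8]
wrist_force: [4.1, -0.4, -0.5]
opening: 0.0109
grasp_force: 19.6
```

Run:
```python
from h import *
from plan import *
o=get_obs(); p=o['ee_pos'][:2]-C; print(o['ee_pos'],o['wrist_force'],o['opening'],o['grasp_force'],np.hypot(*p),np.degrees(np.arctan2(p[1],p[0]))-Y, P(-168.65))
v=-168.65
for k in range(4):
    n=20; print(rows([v-9*i for i in range(1,n+1)],P(v))); v-=180; print(v)
    if k==1: break
```

```text
[ 0.61475521 -0.07749534  0.0963552 ] [ 4.11203595 -0.44170447 -0.50129613] 0.01086334417710158 19.56163465976715 0.02680341011239288 -167.84210459060571 [ 0.61445896 -0.0771875 ]
[[-0.09, 0.42, 0, 0], [-0.1, 0.84, 0, 0], [-0.06, 1.26, 0, 0], [0.06, 1.67, 0, 0], [0.23, 2.05, 0, 0], [0.46, 2.41, 0, 0], [0.75, 2.72, 0, 0], [1.08, 2.98, 0, 0], [1.45, 3.19, 0, 0], [1.85, 3.34, 0, 0], [2.26, 3.43, 0, 0], [2.68, 3.45, 0, 0], [3.1, 3.4, 0, 0], [3.51, 3.29, 0, 0], [3.9, 3.11, 0, 0], [4.25, 2.88, 0, 0], [4.57, 2.59, 0, 0], [4.83, 2.26, 0, 0], [5.04, 1.89, 0, 0], [5.19, 1.5, 0, 0]]
-348.65
[[0.09, -0.42, 0, 0], [0.1, -0.84, 0, 0], [0.06, -1.26, 0, 0], [-0.06, -1.67, 0, 0], [-0.23, -2.05, 0, 0], [-0.46, -2.41, 0, 0], [-0.75, -2.72, 0, 0], [-1.08, -2.98, 0, 0], [-1.45, -3.19, 0, 0], [-1.85, -3.34, 0, 0], [-2.26, -3.43, 0, 0], [-2.68, -3.45, 0, 0], [-3.1, -3.4, 0, 0], [-3.51, -3.29, 0, 0], [-3.9, -3.11, 0, 0], [-4.25, -2.88, 0, 0], [-4.57, -2.59, 0, 0], [-4.83, -2.26, 0, 0], [-5.04, -1.89, 0, 0], [-5.19, -1.5, 0, 0]]
-528.65
```

>>> servo_tool(
  moves=[
    [-0.09,0.42,0,0],
    [-0.1,0.84,0,0],
    [-0.06,1.26,0,0],
    [0.06,1.67,0,0],
    [0.23,2.05,0,0],
    [0.46,2.41,0,0],
    [0.75,2.72,0,0],
    [1.08,2.98,0,0],
    [1.45,3.19,0,0],
    [1.85,3.34,0,0],
    [2.26,3.43,0,0],
    [2.68,3.45,0,0],
    [3.1,3.4,0,0],
    [3.51,3.29,0,0],
    [3.9,3.11,0,0],
    [4.25,2.88,0,0],
    [4.57,2.59,0,0],
    [4.83,2.26,0,0],
    [5.04,1.89,0,0],
    [5.19,1.5,0,0],
  ],
)

```text
time: 8.42
ee_pos: [0.6668, -0.0618, 0.0962]
tcp_rot: [-179.9, 0.0, 4.9]
wrist_force: [-5.2, 2.7, 4.6]
opening: 0.0105
grasp_force: 20.1
```

>>> servo_tool(
  moves=[
    [0.09,-0.42,0,0],
    [0.1,-0.84,0,0],
    [0.06,-1.26,0,0],
    [-0.06,-1.67,0,0],
    [-0.23,-2.05,0,0],
    [-0.46,-2.41,0,0],
    [-0.75,-2.72,0,0],
    [-1.08,-2.98,0,0],
    [-1.45,-3.19,0,0],
    [-1.85,-3.34,0,0],
    [-2.26,-3.43,0,0],
    [-2.68,-3.45,0,0],
    [-3.1,-3.4,0,0],
    [-3.51,-3.29,0,0],
    [-3.9,-3.11,0,0],
    [-4.25,-2.88,0,0],
    [-4.57,-2.59,0,0],
    [-4.83,-2.26,0,0],
    [-5.04,-1.89,0,0],
    [-5.19,-1.5,0,0],
  ],
)

```text
time: 10.08
ee_pos: [0.615, -0.0782, 0.0963]
tcp_rot: [179.9, -0.1, 4.8]
wrist_force: [2.9, -3.5, 2.1]
opening: 0.0104
grasp_force: 19.9
```

>>> servo_tool(
  moves=[
    [-0.09,0.42,0,0],
    [-0.1,0.84,0,0],
    [-0.06,1.26,0,0],
    [0.06,1.67,0,0],
    [0.23,2.05,0,0],
    [0.46,2.41,0,0],
    [0.75,2.72,0,0],
    [1.08,2.98,0,0],
    [1.45,3.19,0,0],
    [1.85,3.34,0,0],
    [2.26,3.43,0,0],
    [2.68,3.45,0,0],
    [3.1,3.4,0,0],
    [3.51,3.29,0,0],
    [3.9,3.11,0,0],
    [4.25,2.88,0,0],
    [4.57,2.59,0,0],
    [4.83,2.26,0,0],
    [5.04,1.89,0,0],
    [5.19,1.5,0,0],
  ],
)

```text
time: 11.75
ee_pos: [0.6664, -0.0605, 0.0962]
tcp_rot: [-179.8, 0.1, 4.9]
wrist_force: [-5.0, 3.7, 6.5]
opening: 0.0108
grasp_force: 20.3
```

Run:
```python
from h import *
from plan import *
o=get_obs(); p=o['ee_pos'][:2]-C; print(o['ee_pos'],o['wrist_force'],o['opening'],np.hypot(*p),np.degrees(np.arctan2(p[1],p[0]))-Y)
v=-708.65; print(P(v))
a=[v-9*i for i in range(1,19)]+[-877,-882]; print(rows(a,P(v)))
b=[-891,-900,-909,-918,-927,-936,-943,-949,-954,-958,-961,-964,-966,-968,-970,-971,-972,-972]
print(rows(b,P(a[-1])))
c=[-972+x for x in(2,6,12,20)]+[-972+20+9*i for i in range(1,17)]; print(rows(c,P(-972))); print(c[-1])
```

```text
[ 0.6663857  -0.0604604   0.09619084] [-4.98959308  3.72643613  6.5459463 ] 0.010798830713352914 0.027579462515607188 14.823589821652778
[ 0.66634104 -0.0622125 ]
[[0.09, -0.42, 0, 0], [0.1, -0.84, 0, 0], [0.06, -1.26, 0, 0], [-0.06, -1.67, 0, 0], [-0.23, -2.05, 0, 0], [-0.46, -2.41, 0, 0], [-0.75, -2.72, 0, 0], [-1.08, -2.98, 0, 0], [-1.45, -3.19, 0, 0], [-1.85, -3.34, 0, 0], [-2.26, -3.43, 0, 0], [-2.68, -3.45, 0, 0], [-3.1, -3.4, 0, 0], [-3.51, -3.29, 0, 0], [-3.9, -3.11, 0, 0], [-4.25, -2.88, 0, 0], [-4.57, -2.59, 0, 0], [-4.83, -2.26, 0, 0], [-4.98, -2.01, 0, 0], [-5.08, -1.79, 0, 0]]
[[-0.13, 0.4, 0, 0], [-0.2, 0.82, 0, 0], [-0.2, 1.24, 0, 0], [-0.14, 1.66, 0, 0], [-0.01, 2.07, 0, 0], [0.18, 2.44, 0, 0], [0.37, 2.72, 0, 0], [0.56, 2.93, 0, 0], [0.73, 3.09, 0, 0], [0.87, 3.21, 0, 0], [0.99, 3.29, 0, 0], [1.11, 3.36, 0, 0], [1.19, 3.41, 0, 0], [1.27, 3.46, 0, 0], [1.36, 3.5, 0, 0], [1.4, 3.52, 0, 0], [1.45, 3.53, 0, 0], [1.45, 3.53, 0, 0]]
[[-0.09, -0.04, 0, 0], [-0.25, -0.12, 0, 0], [-0.49, -0.27, 0, 0], [-0.79, -0.51, 0, 0], [-1.08, -0.82, 0, 0], [-1.31, -1.17, 0, 0], [-1.49, -1.56, 0, 0], [-1.6, -1.96, 0, 0], [-1.65, -2.38, 0, 0], [-1.64, -2.81, 0, 0], [-1.55, -3.22, 0, 0], [-1.41, -3.62, 0, 0], [-1.2, -3.99, 0, 0], [-0.94, -4.32, 0, 0], [-0.63, -4.61, 0, 0], [-0.28, -4.85, 0, 0], [0.11, -5.02, 0, 0], [0.52, -5.14, 0, 0], [0.94, -5.19, 0, 0], [1.36, -5.17, 0, 0]]
-808
```

>>> servo_tool(
  moves=[
    [0.09,-0.42,0,0],
    [0.1,-0.84,0,0],
    [0.06,-1.26,0,0],
    [-0.06,-1.67,0,0],
    [-0.23,-2.05,0,0],
    [-0.46,-2.41,0,0],
    [-0.75,-2.72,0,0],
    [-1.08,-2.98,0,0],
    [-1.45,-3.19,0,0],
    [-1.85,-3.34,0,0],
    [-2.26,-3.43,0,0],
    [-2.68,-3.45,0,0],
    [-3.1,-3.4,0,0],
    [-3.51,-3.29,0,0],
    [-3.9,-3.11,0,0],
    [-4.25,-2.88,0,0],
    [-4.57,-2.59,0,0],
    [-4.83,-2.26,0,0],
    [-4.98,-2.01,0,0],
    [-5.08,-1.79,0,0],
  ],
)

```text
time: 13.42
ee_pos: [0.616, -0.0808, 0.0963]
tcp_rot: [179.9, -0.1, 4.8]
wrist_force: [6.2, -1.9, 3.0]
opening: 0.0104
grasp_force: 20.0
```

>>> servo_tool(
  moves=[
    [-0.13,0.4,0,0],
    [-0.2,0.82,0,0],
    [-0.2,1.24,0,0],
    [-0.14,1.66,0,0],
    [-0.01,2.07,0,0],
    [0.18,2.44,0,0],
    [0.37,2.72,0,0],
    [0.56,2.93,0,0],
    [0.73,3.09,0,0],
    [0.87,3.21,0,0],
    [0.99,3.29,0,0],
    [1.11,3.36,0,0],
    [1.19,3.41,0,0],
    [1.27,3.46,0,0],
    [1.36,3.5,0,0],
    [1.36,3.5,0,0],
  ],
)

```text
time: 14.75
ee_pos: [0.6284, -0.0452, 0.0962]
tcp_rot: [-180.0, 0.1, 4.8]
wrist_force: [-3.4, -1.1, 6.9]
opening: 0.0108
grasp_force: 20.4
```

Run:
```python
from h import *
from plan import *
o=get_obs(); p=o['ee_pos'][:2]-C; print(o['ee_pos'],o['wrist_force'],o['opening'],np.hypot(*p),np.degrees(np.arctan2(p[1],p[0]))-Y)
print(P(-970))
im=camera("top")[:,:,::-1]; cv2.imwrite("pics/t2.png",im)
```

```text
[ 0.628374   -0.04516871  0.09619793] [-3.44776088 -1.10599371  6.89698454] 0.010845579757109631 0.027320484392105507 111.36551999614716
[ 0.62909619 -0.04518013]
```

Run:
```python
from h import *
from plan import *
o=get_obs(); T=wpose(o); np.save("T3.npy",T)
im=camera("wrist")[:,:,::-1]
c=get_calibration("wrist")
def proj(p):
    q=np.linalg.inv(T)@np.append(p,1); return np.array((c["fx"]*q[0]/q[2]+c["cx"],c["fy"]*q[1]/q[2]+c["cy"]))
h=proj([*C,.118]).round().astype(int); print(h)
x0,y0=h[0]-100,h[1]-95
print(x0,y0,[proj([C[0]+.048*np.cos(np.radians(Y)),C[1]+.048*np.sin(np.radians(Y)),.113])])
cv2.imwrite("pics/w3.png",cv2.resize(im[y0:y0+150,x0:x0+200],None,fx=4,fy=4,interpolation=cv2.INTER_CUBIC))
```

```text
[376 275]
276 180 [array([379.75072355, 176.91971544])]
```

View pics/w3.png

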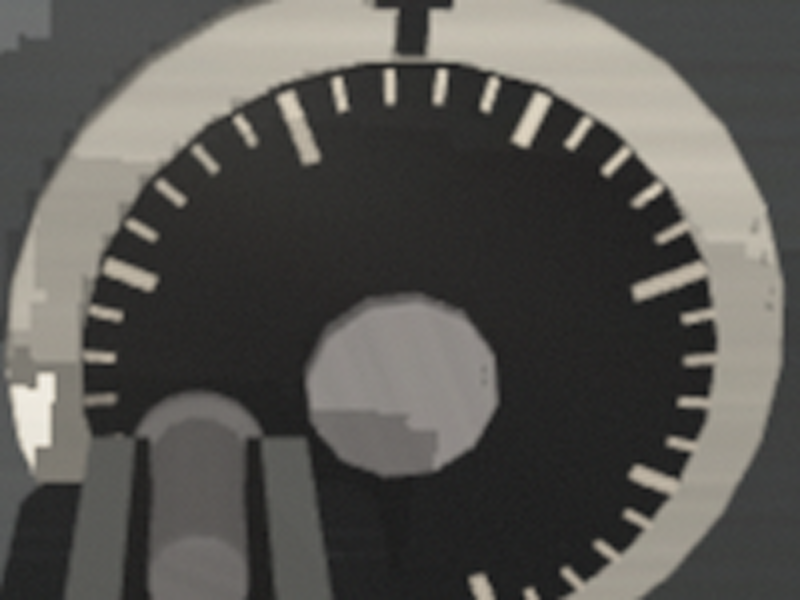

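>>> servo_tool(
  moves=[
    [0.05,0.02,0,0],
    [0.1,0.04,0,0],
    [0.14,0.06,0,0],
    [0.15,0.07,0,0],
    [0.15,0.07,0,0],
  ],
)

```text
time: 15.27
ee_pos: [0.6298, -0.0445, 0.0961]
tcp_rot: [-180.0, 0.1, 4.8]
wrist_force: [-3.7, -1.4, 7.4]
opening: 0.0111
grasp_force: 20.3
```

Run:
```python
from h import *
from plan import *
o=get_obs(); p=o['ee_pos'][:2]-C; print(o['ee_pos'],o['wrist_force'],o['opening'],np.hypot(*p),(np.degrees(np.arctan2(p[1],p[0]))-Y)/9)
s=-973.5
c=[s+x for x in(2,6,12,20)]+[s+20+9*i for i in range(1,17)]; print(rows(c,P(s))); print(c[-1])
d=[c[-1]+9*i for i in range(1,21)]; print(rows(d,P(c[-1]))); print(d[-1])
e=[d[-1]+x for x in (9,18,27,36,44,51,57,62,66,69,72,75)]; print(rows(e,P(d[-1])),e[-1])
```

```text
[ 0.62978787 -0.0444939   0.09613828] [-3.73730051 -1.36964705  7.38276269] 0.011080395463363243 0.027348941223052967 12.00908840175562
[[-0.09, -0.04, 0, 0], [-0.26, -0.12, 0, 0], [-0.5, -0.26, 0, 0], [-0.8, -0.49, 0, 0], [-1.1, -0.79, 0, 0], [-1.34, -1.14, 0, 0], [-1.53, -1.52, 0, 0], [-1.65, -1.92, 0, 0], [-1.72, -2.34, 0, 0], [-1.71, -2.76, 0, 0], [-1.64, -3.18, 0, 0], [-1.5, -3.58, 0, 0], [-1.3, -3.96, 0, 0], [-1.05, -4.3, 0, 0], [-0.75, -4.59, 0, 0], [-0.4, -4.84, 0, 0], [-0.02, -5.02, 0, 0], [0.38, -5.15, 0, 0], [0.8, -5.21, 0, 0], [1.23, -5.21, 0, 0]]
-809.5
[[0.42, 0.07, 0, 0], [0.82, 0.21, 0, 0], [1.19, 0.41, 0, 0], [1.53, 0.66, 0, 0], [1.83, 0.96, 0, 0], [2.07, 1.31, 0, 0], [2.26, 1.69, 0, 0], [2.39, 2.09, 0, 0], [2.45, 2.51, 0, 0], [2.44, 2.94, 0, 0], [2.37, 3.35, 0, 0], [2.23, 3.75, 0, 0], [2.04, 4.13, 0, 0], [1.78, 4.47, 0, 0], [1.48, 4.76, 0, 0], [1.13, 5.01, 0, 0], [0.75, 5.2, 0, 0], [0.35, 5.32, 0, 0], [-0.07, 5.38, 0, 0], [-0.49, 5.38, 0, 0]]
-629.5
[[-0.42, -0.07, 0, 0], [-0.82, -0.21, 0, 0], [-1.19, -0.41, 0, 0], [-1.53, -0.66, 0, 0], [-1.8, -0.93, 0, 0], [-2.0, -1.19, 0, 0], [-2.14, -1.43, 0, 0], [-2.24, -1.64, 0, 0], [-2.31, -1.82, 0, 0], [-2.35, -1.96, 0, 0], [-2.39, -2.09, 0, 0], [-2.41, -2.23, 0, 0]] -554.5
```

>>> servo_tool(
  moves=[
    [-0.09,-0.04,0,0],
    [-0.26,-0.12,0,0],
    [-0.5,-0.26,0,0],
    [-0.8,-0.49,0,0],
    [-1.1,-0.79,0,0],
    [-1.34,-1.14,0,0],
    [-1.53,-1.52,0,0],
    [-1.65,-1.92,0,0],
    [-1.72,-2.34,0,0],
    [-1.71,-2.76,0,0],
    [-1.64,-3.18,0,0],
    [-1.5,-3.58,0,0],
    [-1.3,-3.96,0,0],
    [-1.05,-4.3,0,0],
    [-0.75,-4.59,0,0],
    [-0.4,-4.84,0,0],
    [-0.02,-5.02,0,0],
    [0.38,-5.15,0,0],
    [0.8,-5.21,0,0],
    [1.23,-5.21,0,0],
  ],
)

```text
time: 16.93
ee_pos: [0.6426, -0.0965, 0.0961]
tcp_rot: [-179.9, 0.1, 4.9]
wrist_force: [-2.6, 4.8, 7.0]
opening: 0.0109
grasp_force: 20.4
```

>>> servo_tool(
  moves=[
    [0.42,0.07,0,0],
    [0.82,0.21,0,0],
    [1.19,0.41,0,0],
    [1.53,0.66,0,0],
    [1.83,0.96,0,0],
    [2.07,1.31,0,0],
    [2.26,1.69,0,0],
    [2.39,2.09,0,0],
    [2.45,2.51,0,0],
    [2.44,2.94,0,0],
    [2.37,3.35,0,0],
    [2.23,3.75,0,0],
    [2.04,4.13,0,0],
    [1.78,4.47,0,0],
    [1.48,4.76,0,0],
    [1.13,5.01,0,0],
    [0.75,5.2,0,0],
    [0.35,5.32,0,0],
    [-0.07,5.38,0,0],
    [-0.49,5.38,0,0],
  ],
)

```text
time: 18.6
ee_pos: [0.6387, -0.0424, 0.0963]
tcp_rot: [-180.0, -0.1, 4.9]
wrist_force: [3.6, 3.0, 4.0]
opening: 0.0108
grasp_force: 20.2
```

>>> servo_tool(
  moves=[
    [-0.42,-0.07,0,0],
    [-0.82,-0.21,0,0],
    [-1.19,-0.41,0,0],
    [-1.53,-0.66,0,0],
    [-1.8,-0.93,0,0],
    [-2.0,-1.19,0,0],
    [-2.14,-1.43,0,0],
    [-2.24,-1.64,0,0],
    [-2.31,-1.82,0,0],
    [-2.35,-1.96,0,0],
    [-2.39,-2.09,0,0],
    [-2.41,-2.23,0,0],
    [-2.41,-2.23,0,0],
  ],
)

```text
time: 19.68
ee_pos: [0.6139, -0.0652, 0.0962]
tcp_rot: [-180.0, 0.0, 4.9]
wrist_force: [-0.5, 3.1, 6.1]
opening: 0.0107
grasp_force: 20.3
```

Run:
```python
from h import *
from plan import *
o=get_obs(); p=o['ee_pos'][:2]-C; print(o['ee_pos'],o['wrist_force'],o['opening'],np.hypot(*p),(np.degrees(np.arctan2(p[1],p[0]))-Y)%360/9)
s=-554.5; print(P(s))
print(rows([s+x for x in (3,6,9,11,13,14.5,16,18)],P(s)))
```

```text
[ 0.61386533 -0.06517104  0.09621669] [-0.52612993  3.0730046   6.10042939] 0.010726013741560148 0.02691839475622869 18.396004093512207
[ 0.61378999 -0.06512756]
[[-0.02, -0.14, 0, 0], [-0.03, -0.28, 0, 0], [-0.04, -0.42, 0, 0], [-0.04, -0.52, 0, 0], [-0.03, -0.61, 0, 0], [-0.03, -0.68, 0, 0], [-0.02, -0.75, 0, 0], [-0.01, -0.84, 0, 0]]
```

>>> servo_tool(
  moves=[
    [-0.02,-0.14,0,0],
    [-0.03,-0.28,0,0],
    [-0.04,-0.42,0,0],
    [-0.04,-0.52,0,0],
    [-0.03,-0.61,0,0],
    [-0.03,-0.68,0,0],
    [-0.03,-0.68,0,0],
  ],
)

```text
time: 20.27
ee_pos: [0.6137, -0.0719, 0.0962]
tcp_rot: [-180.0, 0.0, 4.9]
wrist_force: [0.2, 2.4, 5.6]
opening: 0.011
grasp_force: 20.3
```

Run:
```python
from h import *
from plan import *
o=get_obs(); p=o['ee_pos'][:2]-C; print(o['ee_pos'],o['wrist_force'],o['opening'],np.hypot(*p),(np.degrees(np.arctan2(p[1],p[0]))-Y)%360/9)
s=-540
print(rows([s-x for x in (1,3,6,9,12,15,18,21,24,27,30,33,36,39,42,45,48,51,54,57)],P(s)))
s=-597
for k in range(4): print(s,rows([s-1.2*i for i in range(1,21)],P(s))); s-=24
```

```text
[ 0.61367725 -0.07191801  0.09618617] [0.18000506 2.42565374 5.58187511] 0.011010041903761578 0.026814639138445232 19.999414597312022
[[-0.0, 0.05, 0, 0], [-0.01, 0.14, 0, 0], [-0.01, 0.28, 0, 0], [-0.0, 0.42, 0, 0], [0.01, 0.56, 0, 0], [0.03, 0.7, 0, 0], [0.06, 0.84, 0, 0], [0.1, 0.98, 0, 0], [0.14, 1.11, 0, 0], [0.19, 1.25, 0, 0], [0.25, 1.38, 0, 0], [0.31, 1.5, 0, 0], [0.38, 1.62, 0, 0], [0.46, 1.74, 0, 0], [0.54, 1.86, 0, 0], [0.63, 1.97, 0, 0], [0.72, 2.07, 0, 0], [0.82, 2.17, 0, 0], [0.93, 2.27, 0, 0], [1.04, 2.36, 0, 0]]
-597 [[0.05, 0.03, 0, 0], [0.09, 0.07, 0, 0], [0.14, 0.1, 0, 0], [0.18, 0.13, 0, 0], [0.23, 0.16, 0, 0], [0.28, 0.19, 0, 0], [0.33, 0.22, 0, 0], [0.38, 0.25, 0, 0], [0.43, 0.27, 0, 0], [0.48, 0.3, 0, 0], [0.53, 0.32, 0, 0], [0.58, 0.34, 0, 0], [0.63, 0.37, 0, 0], [0.69, 0.39, 0, 0], [0.74, 0.41, 0, 0], [0.79, 0.42, 0, 0], [0.85, 0.44, 0, 0], [0.9, 0.46, 0, 0], [0.96, 0.47, 0, 0], [1.01, 0.49, 0, 0]]
-621 [[0.06, 0.01, 0, 0], [0.11, 0.02, 0, 0], [0.17, 0.04, 0, 0], [0.22, 0.04, 0, 0], [0.28, 0.05, 0, 0], [0.33, 0.06, 0, 0], [0.39, 0.07, 0, 0], [0.45, 0.07, 0, 0
[... 386 characters left out ...]
0, 0], [0.44, -0.12, 0, 0], [0.49, -0.14, 0, 0], [0.54, -0.16, 0, 0], [0.59, -0.18, 0, 0], [0.65, -0.2, 0, 0], [0.7, -0.23, 0, 0], [0.75, -0.25, 0, 0], [0.8, -0.28, 0, 0], [0.85, -0.31, 0, 0], [0.9, -0.33, 0, 0], [0.94, -0.36, 0, 0], [0.99, -0.39, 0, 0], [1.04, -0.43, 0, 0]]
-669 [[0.05, -0.03, 0, 0], [0.09, -0.07, 0, 0], [0.14, -0.1, 0, 0], [0.18, -0.13, 0, 0], [0.22, -0.17, 0, 0], [0.27, -0.21, 0, 0], [0.31, -0.25, 0, 0], [0.35, -0.28, 0, 0], [0.39, -0.32, 0, 0], [0.43, -0.36, 0, 0], [0.47, -0.41, 0, 0], [0.51, -0.45, 0, 0], [0.54, -0.49, 0, 0], [0.58, -0.53, 0, 0], [0.62, -0.58, 0, 0], [0.65, -0.62, 0, 0], [0.68, -0.67, 0, 0], [0.71, -0.72, 0, 0], [0.75, -0.76, 0, 0], [0.78, -0.81, 0, 0]]
```

>>> servo_tool(
  moves=[
    [0,0.05,0,0],
    [-0.01,0.14,0,0],
    [-0.01,0.28,0,0],
    [0,0.42,0,0],
    [0.01,0.56,0,0],
    [0.03,0.7,0,0],
    [0.06,0.84,0,0],
    [0.1,0.98,0,0],
    [0.14,1.11,0,0],
    [0.19,1.25,0,0],
    [0.25,1.38,0,0],
    [0.31,1.5,0,0],
    [0.38,1.62,0,0],
    [0.46,1.74,0,0],
    [0.54,1.86,0,0],
    [0.63,1.97,0,0],
    [0.72,2.07,0,0],
    [0.82,2.17,0,0],
    [0.93,2.27,0,0],
    [1.04,2.36,0,0],
  ],
)

```text
time: 21.93
ee_pos: [0.6231, -0.0488, 0.0961]
tcp_rot: [180.0, 0.1, 4.8]
wrist_force: [-4.5, -0.1, 8.3]
opening: 0.0104
grasp_force: 20.5
```

Run:
```python
from h import *
from plan import *
o=get_obs(); p=o['ee_pos'][:2]-C; print(o['ee_pos'],o['wrist_force'],o['opening'],np.hypot(*p),(np.degrees(np.arctan2(p[1],p[0]))-Y)%360/9)
s=-597
for k in range(29):
    print(round(-(s+540)),(P(s)*100).round(2),[r[:2] for r in rows([s-x for x in(1.5,3,4.5)],P(s))]); s-=4.5
```

```text
[ 0.62307558 -0.04883467  0.09614332] [-4.52682974 -0.07735064  8.27889908] 0.010414104891303583 0.02712006004286746 13.88363943319851
57 [62.39 -4.84] [[0.06, 0.04], [0.11, 0.08], [0.17, 0.12]]
62 [62.56 -4.71] [[0.06, 0.04], [0.12, 0.07], [0.18, 0.11]]
66 [62.74 -4.6 ] [[0.06, 0.03], [0.13, 0.06], [0.19, 0.09]]
70 [62.93 -4.51] [[0.06, 0.03], [0.13, 0.05], [0.2, 0.08]]
75 [63.13 -4.43] [[0.07, 0.02], [0.13, 0.04], [0.2, 0.06]]
80 [63.33 -4.37] [[0.07, 0.02], [0.14, 0.03], [0.21, 0.05]]
84 [63.54 -4.32] [[0.07, 0.01], [0.14, 0.02], [0.21, 0.03]]
88 [63.75 -4.29] [[0.07, 0.01], [0.14, 0.01], [0.21, 0.01]]
93 [63.96 -4.27] [[0.07, 0.0], [0.14, 0.0], [0.21, -0.0]]
98 [64.17 -4.27] [[0.07, -0.0], [0.14, -0.01], [0.21, -0.02]]
102 [64.38 -4.29] [[0.07, -0.01], [0.14, -0.02], [0.21, -0.03]]
106 [64.59 -4.33] [[0.07, -0.02], [0.14, -0.03], [0.21, -0.05]]
111 [64.8  -4.38] [[0.07, -0.02], [0.13, -0.04], [0.2, -0.07]]
116 [65.   -4.45] [[0.07, -0.03], [0.13, -0.05], [0.2, -0.08]]
120 [65.19 -4.53] [[0.06, -0.03], [0.13, -0.06], [0.19, -0.1]]
124 [65.38 -4.63] [[0.06, -0.04], [0.12, -0.07], [0.18, -0.11]]
129 [65.56 -4.74] [[0.06, -0.04], [0.11, -0.08], [0.17, -0.13]]
134 [65.73 -4.86] [[0.05, -0.04], [0.11, -0.09], [0.16, -0.14]]
138 [65.89 -5.  ] [[0.05, -0.05], [0.1, -0.1], [0.15, -0.15]]
142 [66.04 -5.15] [[0.05, -0.05], [0.09, -0.11], [0.14, -0.16]]
147 [66.17 -5.32] [[0.04, -0.06], [0.08, -0.11], [0.12, -0.17]]
152 [66.3  -5.49] [[0.04, -0.06], [0.07, -0.12], [0.11, -0.18]]
156 [66.41 -5.67] [[0.03, -0.06], [0.06, -0.13], [0.09, -0.19]]
160 [66.5  -5.86] [[0.03, -0.06], [0.05, -0.13], [0.08, -0.2]]
165 [66.58 -6.06] [[0.02, -0.07], [0.04, -0.13], [0.06, -0.2]]
170 [66.64 -6.26] [[0.02, -0.07], [0.03, -0.14], [0.05, -0.21]]
174 [66.69 -6.47] [[0.01, -0.07], [0.02, -0.14], [0.03, -0.21]]
178 [66.72 -6.68] [[0.01, -0.07], [0.01, -0.14], [0.01, -0.21]]
183 [66.74 -6.89] [[0.0, -0.07], [0.0, -0.14], [-0.0, -0.21]]
```

>>> servo_tool(
  moves=[
    [0.06,0.04,0,0],
    [0.11,0.08,0,0],
    [0.17,0.13,0,0],
    [0.23,0.17,0,0],
    [0.29,0.21,0,0],
    [0.35,0.24,0,0],
    [0.35,0.24,0,0],
  ],
)

```text
time: 22.52
ee_pos: [0.6268, -0.0462, 0.0962]
tcp_rot: [180.0, 0.1, 4.8]
wrist_force: [-4.4, 2.3, 7.5]
opening: 0.0105
grasp_force: 20.5
```

>>> servo_tool(
  moves=[
    [0.06,0.03,0,0],
    [0.13,0.06,0,0],
    [0.19,0.09,0,0],
    [0.19,0.09,0,0],
  ],
)

```text
time: 22.85
ee_pos: [0.6286, -0.0452, 0.0961]
tcp_rot: [-180.0, 0.1, 4.9]
wrist_force: [-4.8, 0.9, 8.1]
opening: 0.0106
grasp_force: 20.5
```

>>> servo_tool(
  moves=[
    [0.06,0.03,0,0],
    [0.13,0.05,0,0],
    [0.2,0.08,0,0],
    [0.2,0.08,0,0],
  ],
)

```text
time: 23.18
ee_pos: [0.6306, -0.0443, 0.0962]
tcp_rot: [-180.0, 0.1, 4.9]
wrist_force: [-3.5, 3.2, 8.5]
opening: 0.0108
grasp_force: 20.5
```

>>> servo_tool(
  moves=[
    [0.07,0.02,0,0],
    [0.13,0.04,0,0],
    [0.2,0.06,0,0],
    [0.2,0.06,0,0],
  ],
)

```text
time: 23.52
ee_pos: [0.6327, -0.0436, 0.0961]
tcp_rot: [-180.0, 0.1, 4.9]
wrist_force: [-3.2, 2.8, 8.3]
opening: 0.0106
grasp_force: 20.5
```

>>> servo_tool(
  moves=[
    [0.07,0.02,0,0],
    [0.14,0.03,0,0],
    [0.21,0.05,0,0],
    [0.21,0.05,0,0],
  ],
)

```text
time: 23.85
ee_pos: [0.6349, -0.043, 0.0962]
tcp_rot: [-180.0, 0.1, 4.9]
wrist_force: [-3.5, 2.8, 7.7]
opening: 0.0107
grasp_force: 20.5
```

>>> servo_tool(
  moves=[
    [0.07,0.01,0,0],
    [0.14,0.02,0,0],
    [0.21,0.03,0,0],
    [0.21,0.03,0,0],
  ],
)

```text
time: 24.18
ee_pos: [0.637, -0.0426, 0.0962]
tcp_rot: [-180.0, 0.1, 4.9]
wrist_force: [-2.6, 3.2, 8.1]
opening: 0.0108
grasp_force: 20.5
```

>>> servo_tool(
  moves=[
    [0.07,0.01,0,0],
    [0.14,0.01,0,0],
    [0.21,0.02,0,0],
    [0.21,0.02,0,0],
  ],
)

```text
time: 24.52
ee_pos: [0.6392, -0.0424, 0.0962]
tcp_rot: [-180.0, 0.1, 4.9]
wrist_force: [-1.9, 4.2, 7.5]
opening: 0.0107
grasp_force: 20.5
```

>>> servo_tool(
  moves=[
    [0.07,0,0,0],
    [0.14,0,0,0],
    [0.21,0,0,0],
    [0.21,0,0,0],
  ],
)

```text
time: 24.85
ee_pos: [0.6413, -0.0424, 0.0962]
tcp_rot: [-180.0, 0.1, 4.9]
wrist_force: [-2.7, 3.6, 7.1]
opening: 0.0106
grasp_force: 20.5
```

>>> servo_tool(
  moves=[
    [0.07,0,0,0],
    [0.14,-0.01,0,0],
    [0.21,-0.02,0,0],
    [0.21,-0.02,0,0],
  ],
)

```text
time: 25.18
ee_pos: [0.6435, -0.0425, 0.0962]
tcp_rot: [-180.0, 0.1, 4.9]
wrist_force: [-2.7, 4.1, 7.6]
opening: 0.0109
grasp_force: 20.5
```

>>> servo_tool(
  moves=[
    [0.07,-0.01,0,0],
    [0.14,-0.02,0,0],
    [0.21,-0.04,0,0],
    [0.21,-0.04,0,0],
  ],
)

```text
time: 25.52
ee_pos: [0.6457, -0.0428, 0.0962]
tcp_rot: [-179.9, 0.1, 4.9]
wrist_force: [-1.7, 4.8, 7.0]
opening: 0.0108
grasp_force: 20.4
```

>>> servo_tool(
  moves=[
    [0.07,-0.02,0,0],
    [0.14,-0.03,0,0],
    [0.21,-0.05,0,0],
    [0.21,-0.05,0,0],
  ],
)

```text
time: 25.85
ee_pos: [0.6478, -0.0434, 0.0962]
tcp_rot: [-179.9, 0.1, 4.9]
wrist_force: [-2.1, 4.1, 6.7]
opening: 0.0109
grasp_force: 20.4
```

>>> servo_tool(
  moves=[
    [0.07,-0.02,0,0],
    [0.13,-0.04,0,0],
    [0.2,-0.07,0,0],
    [0.2,-0.07,0,0],
  ],
)

```text
time: 26.18
ee_pos: [0.6499, -0.044, 0.0962]
tcp_rot: [-179.9, 0.1, 4.9]
wrist_force: [-1.4, 4.4, 7.4]
opening: 0.0108
grasp_force: 20.4
```

>>> servo_tool(
  moves=[
    [0.07,-0.03,0,0],
    [0.13,-0.05,0,0],
    [0.19,-0.08,0,0],
    [0.19,-0.08,0,0],
  ],
)

```text
time: 26.52
ee_pos: [0.6519, -0.0448, 0.0962]
tcp_rot: [-179.9, 0.1, 4.9]
wrist_force: [-0.8, 3.9, 6.5]
opening: 0.0105
grasp_force: 20.4
```

>>> servo_tool(
  moves=[
    [0.06,-0.03,0,0],
    [0.13,-0.06,0,0],
    [0.19,-0.1,0,0],
    [0.19,-0.1,0,0],
  ],
)

```text
time: 26.85
ee_pos: [0.6538, -0.0458, 0.0962]
tcp_rot: [-179.9, 0.0, 4.9]
wrist_force: [0.3, 4.6, 6.5]
opening: 0.0106
grasp_force: 20.4
```

>>> servo_tool(
  moves=[
    [0.06,-0.04,0,0],
    [0.12,-0.07,0,0],
    [0.18,-0.11,0,0],
    [0.18,-0.11,0,0],
  ],
)

```text
time: 27.18
ee_pos: [0.6557, -0.0469, 0.0962]
tcp_rot: [-180.0, 0.0, 4.9]
wrist_force: [0.1, 4.7, 6.0]
opening: 0.0105
grasp_force: 20.4
```

>>> servo_tool(
  moves=[
    [0.06,-0.04,0,0],
    [0.11,-0.08,0,0],
    [0.17,-0.13,0,0],
    [0.17,-0.13,0,0],
  ],
)

```text
time: 27.52
ee_pos: [0.6574, -0.0482, 0.0962]
tcp_rot: [-179.9, 0.0, 4.9]
wrist_force: [-0.1, 4.7, 6.0]
opening: 0.0106
grasp_force: 20.4
```

>>> servo_tool(
  moves=[
    [0.05,-0.04,0,0],
    [0.11,-0.09,0,0],
    [0.16,-0.14,0,0],
    [0.16,-0.14,0,0],
  ],
)

```text
time: 27.85
ee_pos: [0.6591, -0.0497, 0.0962]
tcp_rot: [-180.0, 0.0, 4.9]
wrist_force: [0.2, 4.7, 6.8]
opening: 0.0107
grasp_force: 20.4
```

>>> servo_tool(
  moves=[
    [0.05,-0.05,0,0],
    [0.1,-0.1,0,0],
    [0.15,-0.15,0,0],
    [0.15,-0.15,0,0],
  ],
)

```text
time: 28.18
ee_pos: [0.6606, -0.0512, 0.0962]
tcp_rot: [-180.0, 0.0, 4.9]
wrist_force: [0.7, 3.8, 6.5]
opening: 0.0105
grasp_force: 20.3
```

>>> servo_tool(
  moves=[
    [0.05,-0.05,0,0],
    [0.09,-0.11,0,0],
    [0.14,-0.16,0,0],
    [0.14,-0.16,0,0],
  ],
)

```text
time: 28.52
ee_pos: [0.662, -0.0529, 0.0962]
tcp_rot: [-180.0, 0.0, 4.9]
wrist_force: [1.0, 4.1, 6.1]
opening: 0.0106
grasp_force: 20.3
```

>>> servo_tool(
  moves=[
    [0.04,-0.06,0,0],
    [0.08,-0.11,0,0],
    [0.12,-0.17,0,0],
    [0.12,-0.17,0,0],
  ],
)

```text
time: 28.85
ee_pos: [0.6633, -0.0546, 0.0962]
tcp_rot: [-180.0, 0.0, 4.9]
wrist_force: [1.1, 3.8, 6.0]
opening: 0.0107
grasp_force: 20.3
```

>>> servo_tool(
  moves=[
    [0.04,-0.06,0,0],
    [0.07,-0.12,0,0],
    [0.11,-0.18,0,0],
    [0.11,-0.18,0,0],
  ],
)

```text
time: 29.18
ee_pos: [0.6643, -0.0564, 0.0962]
tcp_rot: [-180.0, 0.0, 4.9]
wrist_force: [1.1, 2.8, 6.4]
opening: 0.0107
grasp_force: 20.3
```

>>> servo_tool(
  moves=[
    [0.03,-0.06,0,0],
    [0.06,-0.13,0,0],
    [0.09,-0.19,0,0],
    [0.09,-0.19,0,0],
  ],
)

```text
time: 29.52
ee_pos: [0.6653, -0.0584, 0.0963]
tcp_rot: [-180.0, 0.0, 4.9]
wrist_force: [0.9, 3.5, 7.2]
opening: 0.0106
grasp_force: 20.3
```

>>> servo_tool(
  moves=[
    [0.03,-0.06,0,0],
    [0.05,-0.13,0,0],
    [0.08,-0.2,0,0],
    [0.08,-0.2,0,0],
  ],
)

```text
time: 29.85
ee_pos: [0.6661, -0.0604, 0.0962]
tcp_rot: [-180.0, 0.0, 4.9]
wrist_force: [0.9, 3.5, 6.2]
opening: 0.0107
grasp_force: 20.3
```

>>> servo_tool(
  moves=[
    [0.02,-0.07,0,0],
    [0.04,-0.13,0,0],
    [0.06,-0.2,0,0],
    [0.06,-0.2,0,0],
  ],
)

```text
time: 30.18
ee_pos: [0.6668, -0.0625, 0.0963]
tcp_rot: [-180.0, 0.0, 4.9]
wrist_force: [1.2, 2.1, 5.6]
opening: 0.0107
grasp_force: 20.3
```

>>> servo_tool(
  moves=[
    [0.02,-0.07,0,0],
    [0.03,-0.14,0,0],
    [0.05,-0.21,0,0],
    [0.05,-0.21,0,0],
  ],
)

```text
time: 30.52
ee_pos: [0.6673, -0.0648, 0.0962]
tcp_rot: [-180.0, 0.0, 4.9]
wrist_force: [1.7, 2.0, 6.5]
opening: 0.0104
grasp_force: 20.3
```

>>> servo_tool(
  moves=[
    [0.01,-0.07,0,0],
    [0.02,-0.14,0,0],
    [0.03,-0.21,0,0],
    [0.03,-0.21,0,0],
  ],
)

```text
time: 30.85
ee_pos: [0.6675, -0.0664, 0.0962]
tcp_rot: [-179.9, 0.0, 4.9]
wrist_force: [0.7, 3.7, 6.0]
opening: 0.0108
grasp_force: 20.3
```

>>> servo_tool(
  moves=[
    [0,-0.05,0,0],
    [0.01,-0.1,0,0],
    [0.01,-0.1,0,0],
  ],
)

```text
time: 31.1
ee_pos: [0.6675, -0.0667, 0.0962]
tcp_rot: [-179.9, 0.0, 4.9]
wrist_force: [0.6, 6.6, 5.9]
opening: 0.0107
grasp_force: 20.4
```

>>> servo_tool(
  moves=[
    [0,0.06,0,0],
    [0,0.1,0,0],
    [0,0.1,0,0],
  ],
)

```text
time: 31.35
ee_pos: [0.6675, -0.0665, 0.0962]
tcp_rot: [-180.0, 0.0, 4.9]
wrist_force: [0.3, 3.7, 5.8]
opening: 0.0109
grasp_force: 20.4
```

>>> servo_tool(
  moves=[
    [0,0,0,0],
    [0,0,0,0],
    [0,0,0,0],
    [0,0,0.5,0],
    [0,0,2,0],
    [0,0,4,0],
    [0,0,6,0],
    [-2,-0.3,7,0],
    [-5,-0.5,7.4,0],
    [-8,-0.9,7.4,0],
    [-11,-1.1,7.4,0],
    [-12.6,-1.1,7.4,0],
    [-12.6,-1.1,7.4,0],
    [-12.6,-1.1,7.4,0],
  ],
  claw=0.55,
)

```text
time: 32.52
ee_pos: [0.5415, -0.0779, 0.1711]
tcp_rot: [180.0, -0.1, 4.8]
wrist_force: [0.9, 0.6, 0.3]
opening: 0.0385
grasp_force: 0.0
```

Run:
```python
from h import *
o=get_obs(); T=wpose(o); np.save("T4.npy",T); print(o['ee_pos'],o['tcp_rot'],o['opening'],o['wrist_force'])
im=camera("wrist")[:,:,::-1]
cv2.imwrite("pics/w4.png",im)
c=get_calibration("wrist")
def proj(p):
    q=np.linalg.inv(T)@np.append(p,1); return np.array((c["fx"]*q[0]/q[2]+c["cx"],c["fy"]*q[1]/q[2]+c["cy"])).round(1)
C=np.array([.6404,-.0697]); e=np.array([np.cos(np.radians(4.75)),np.sin(np.radians(4.75))])
for s in(0,.006,.014): print(s,C-e*(.105-s),proj([*(C-e*(.105-s)),.136]),proj([*(C-e*(.105-s)),.128]))
print(proj([*C,.122]))
```

```text
[ 0.54146085 -0.07787951  0.17106151] [ 1.79975016e+02 -7.44011379e-02  4.83118327e+00] 0.03849433013163871 [0.93552707 0.56000655 0.29112816]
0 [ 0.53576062 -0.07839486] [325.1 260.7] [325.  256.2]
0.006 [ 0.54174002 -0.07789801] [325.1 252.3] [325.1 248.1]
0.014 [ 0.54971254 -0.07723555] [325.1 240.8] [325.1 236.9]
[325.2  92. ]
```

View pics/w4.png

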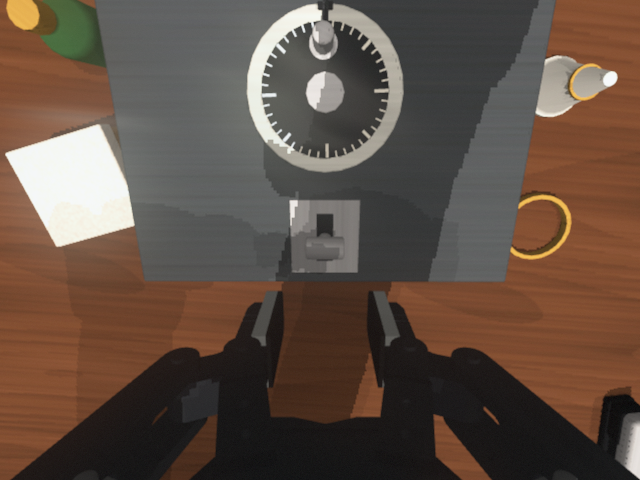

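>>> servo_tool(
  moves=[
    [0,0,-1.5,0],
    [0,0,-3.5,0],
    [0,0,-5.5,0],
    [0,0,-7,0],
    [0,0,-8,0],
    [0,0,-8.6,0],
    [0,0,-9.1,0],
    [0,0,-9.4,0],
    [0,0,-9.4,0],
  ],
)

```text
time: 33.32
ee_pos: [0.5419, -0.0776, 0.0761]
tcp_rot: [180.0, 0.0, 4.9]
wrist_force: [-0.8, 0.5, 0.8]
opening: 0.0385
grasp_force: 0.0
```

>>> servo_tool(
  moves=[
    [0,0,0,0],
    [0,0,0,0],
    [0,0,0,0],
    [0,0,0,0],
    [0,0,0,0],
  ],
  claw=1,
  force=40,
)

```text
time: 33.73
ee_pos: [0.5421, -0.0775, 0.077]
tcp_rot: [-180.0, -0.1, 4.9]
wrist_force: [-0.4, 2.8, 6.1]
opening: 0.0252
grasp_force: 40.8
```

>>> servo_tool(
  moves=[
    [0.1,0.01,0,0],
    [0.2,0.02,0,0],
    [0.3,0.02,0,0],
    [0.4,0.03,0,0],
    [0.5,0.04,0,0],
    [0.6,0.05,0,0],
    [0.6,0.05,0,0],
  ],
)

```text
time: 34.32
ee_pos: [0.5479, -0.077, 0.077]
tcp_rot: [-180.0, -0.0, 4.9]
wrist_force: [-2.4, 3.8, 6.8]
opening: 0.0253
grasp_force: 40.9
```

>>> servo_tool(
  moves=[
    [0.05,0,0,0],
    [0.1,0.01,0,0],
    [0.15,0.01,0,0],
    [0.15,0.01,0,0],
  ],
)

```text
time: 34.65
ee_pos: [0.5492, -0.0769, 0.077]
tcp_rot: [-180.0, -0.0, 4.9]
wrist_force: [-2.7, 2.3, 6.9]
opening: 0.0249
grasp_force: 40.9
```

>>> servo_tool(
  moves=[
    [0.05,0,0,0],
    [0.1,0.01,0,0],
    [0.1,0.01,0,0],
  ],
)

```text
time: 34.9
ee_pos: [0.5502, -0.0768, 0.077]
tcp_rot: [-180.0, -0.0, 4.9]
wrist_force: [-3.3, 2.1, 6.9]
opening: 0.0254
grasp_force: 41.0
```

```bash
cat > lid.py <<'E'
import numpy as np
e=np.array([np.cos(np.radians(4.75)),np.sin(np.radians(4.75))])
def rows(th0,th1,n,s0=.0135,s=.013):
    def p(t,sl): t=np.radians(t); a=.190-sl; return -a*np.cos(t)+.028*np.sin(t), a*np.sin(t)+.028*np.cos(t)
    x0,z0=p(th0,s0); out=[]
    for t in np.linspace(th0,th1,n+1)[1:]:
        x,z=p(t,s); d=(x-x0)*100; out.append([round(d*e[0],2),round(d*e[1],2),round((z-z0)*100,2),0])
    return out
E
python3 - <<'E'
from h import *
import lid
o=get_obs(); print(o['ee_pos'],o['wrist_force'],o['torque'],o['opening'])
print(lid.rows(0,5,10,.0135,.0135))
print(lid.rows(5,25,20,.0135,.0135)); print(lid.rows(25,40,15,.0135,.0135)); print(lid.rows(40,54,14,.0135,.0135))
E
```

```text
[ 0.55017075 -0.07680431  0.07697516] [-3.34141104  2.0985693   6.88124555] [ 0.5525902   0.57149404 -0.00808616] 0.02535880863364192
[[np.float64(0.03), np.float64(0.0), np.float64(0.15), 0], [np.float64(0.05), np.float64(0.0), np.float64(0.31), 0], [np.float64(0.08), np.float64(0.01), np.float64(0.46), 0], [np.float64(0.11), np.float64(0.01), np.float64(0.61), 0], [np.float64(0.14), np.float64(0.01), np.float64(0.77), 0], [np.float64(0.17), np.float64(0.01), np.float64(0.92), 0], [np.float64(0.2), np.float64(0.02), np.float64(1.07), 0], [np.float64(0.24), np.float64(0.02), np.float64(1.22), 0], [np.float64(0.27), np.float64(0.02), np.float64(1.38), 0], [np.float64(0.31), np.float64(0.03), np.float64(1.53), 0]]
[[np.float64(0.08), np.float64(0.01), np.float64(0.3), 0], [np.float64(0.16), np.float64(0.01), np.float64(0.6), 0], [np.float64(0.25), np.float64(0.02), np.float64(0.9), 0], [np.float64(0.34), np.float64(0.03), np.float64(1.2), 0], [np.float64(0.44), np.float64(0.04), np.float64(1.49), 0], [np.float64(0.55), np.float64(0.05), np.float64(1.79), 0], [np.float64(0.65), np.float
[... 1804 characters left out ...]
.float64(0.72), np.float64(0.06), np.float64(0.59), 0], [np.float64(0.97), np.float64(0.08), np.float64(0.78), 0], [np.float64(1.22), np.float64(0.1), np.float64(0.97), 0], [np.float64(1.47), np.float64(0.12), np.float64(1.15), 0], [np.float64(1.73), np.float64(0.14), np.float64(1.33), 0], [np.float64(1.98), np.float64(0.16), np.float64(1.5), 0], [np.float64(2.25), np.float64(0.19), np.float64(1.67), 0], [np.float64(2.51), np.float64(0.21), np.float64(1.83), 0], [np.float64(2.78), np.float64(0.23), np.float64(1.99), 0], [np.float64(3.05), np.float64(0.25), np.float64(2.14), 0], [np.float64(3.32), np.float64(0.28), np.float64(2.29), 0], [np.float64(3.6), np.float64(0.3), np.float64(2.43), 0]]
```

>>> servo_tool(
  moves=[
    [0.03,0,0.15,0],
    [0.05,0,0.31,0],
    [0.08,0.01,0.46,0],
    [0.11,0.01,0.61,0],
    [0.14,0.01,0.77,0],
    [0.17,0.01,0.92,0],
    [0.2,0.02,1.07,0],
    [0.24,0.02,1.22,0],
    [0.27,0.02,1.38,0],
    [0.31,0.03,1.53,0],
    [0.31,0.03,1.53,0],
  ],
)

```text
time: 35.82
ee_pos: [0.5534, -0.0765, 0.0919]
tcp_rot: [-180.0, -0.0, 4.9]
wrist_force: [-4.3, 3.8, -9.5]
opening: 0.0249
grasp_force: 40.3
```

>>> servo_tool(
  moves=[
    [0.08,0.01,0.3,0],
    [0.16,0.01,0.6,0],
    [0.25,0.02,0.9,0],
    [0.34,0.03,1.2,0],
    [0.44,0.04,1.49,0],
    [0.55,0.05,1.79,0],
    [0.65,0.05,2.08,0],
    [0.77,0.06,2.37,0],
    [0.89,0.07,2.66,0],
    [1.01,0.08,2.95,0],
  ],
)

```text
time: 36.65
ee_pos: [0.5634, -0.0757, 0.1214]
tcp_rot: [-180.0, 0.0, 4.9]
wrist_force: [-3.5, 4.2, -11.9]
opening: 0.0251
grasp_force: 40.0
```

>>> servo_tool(
  moves=[
    [0.16,0.01,0.27,0],
    [0.31,0.03,0.54,0],
    [0.46,0.04,0.82,0],
    [0.61,0.05,1.1,0],
    [0.76,0.06,1.37,0],
    [0.91,0.07,1.64,0],
    [1.07,0.09,1.91,0],
    [1.23,0.1,2.18,0],
    [1.4,0.11,2.44,0],
    [1.57,0.13,2.7,0],
  ],
)

```text
time: 37.48
ee_pos: [0.5789, -0.0745, 0.1484]
tcp_rot: [-180.0, 0.0, 4.9]
wrist_force: [-5.2, 4.2, -10.4]
opening: 0.0246
grasp_force: 39.9
```

>>> servo_tool(
  moves=[
    [0.05,0,-0.02,0],
    [0.09,0.01,-0.04,0],
    [0.14,0.01,-0.06,0],
    [0.14,0.01,-0.06,0],
  ],
)

```text
time: 37.82
ee_pos: [0.5806, -0.0743, 0.1484]
tcp_rot: [180.0, -0.0, 4.9]
wrist_force: [-5.3, 3.6, -6.2]
opening: 0.025
grasp_force: 40.3
```

Run:
```python
from h import *
o=get_obs(); print(o['ee_pos'],o['wrist_force'],o['torque'],o['opening'])
im=camera("scene")[:,:,::-1]
cv2.imwrite("pics/s5.png",im)
```

```text
[ 0.58059915 -0.07433509  0.14840275] [-5.2569348   3.62331405 -6.23656087] [ 0.78629815  1.42052979 -0.0432382 ] 0.02497752584476427
```

View pics/s5.png

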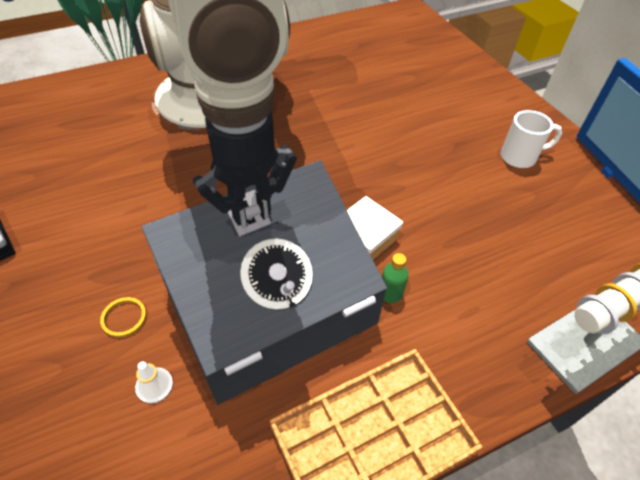

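>>> servo_tool(
  moves=[
    [0.18,0.01,0.26,0],
    [0.36,0.03,0.51,0],
    [0.54,0.05,0.76,0],
    [0.73,0.06,1.01,0],
    [0.92,0.08,1.25,0],
    [1.12,0.09,1.49,0],
    [1.32,0.11,1.73,0],
    [1.53,0.13,1.96,0],
    [1.74,0.14,2.19,0],
    [1.95,0.16,2.42,0],
    [2.17,0.18,2.64,0],
    [2.39,0.2,2.86,0],
    [2.62,0.22,3.08,0],
    [2.85,0.24,3.29,0],
    [3.08,0.26,3.49,0],
  ],
)

```text
time: 39.12
ee_pos: [0.611, -0.0718, 0.1831]
tcp_rot: [180.0, 0.0, 4.9]
wrist_force: [-7.2, 3.8, -6.6]
opening: 0.0248
grasp_force: 39.7
```

>>> servo_tool(
  moves=[
    [0.26,0.02,0.19,0],
    [0.51,0.04,0.38,0],
    [0.76,0.06,0.56,0],
    [1.01,0.08,0.75,0],
    [1.26,0.1,0.94,0],
    [1.51,0.12,1.12,0],
    [1.77,0.14,1.3,0],
    [2.02,0.16,1.47,0],
    [2.29,0.19,1.64,0],
    [2.55,0.21,1.8,0],
    [2.82,0.23,1.96,0],
    [3.09,0.25,2.11,0],
    [3.36,0.28,2.26,0],
    [3.64,0.3,2.4,0],
    [3.64,0.3,2.4,0],
    [3.64,0.3,2.4,0],
  ],
)

```text
time: 40.45
ee_pos: [0.648, -0.0688, 0.2079]
tcp_rot: [180.0, -0.1, 4.9]
wrist_force: [-5.6, 3.8, -4.3]
opening: 0.0247
grasp_force: 39.7
```

Run:
```python
from h import *
o=get_obs(); print(o['ee_pos'],o['wrist_force'],o['torque'],o['opening'],o['time'])
e=np.array([np.cos(np.radians(4.75)),np.sin(np.radians(4.75))])
# lid angle from TCP displacement since shut (0.5502,.077)
x=(o['ee_pos'][:2]-[.5502,-.0768])@e-.1765; z=o['ee_pos'][2]-.077+.028
print(np.hypot(x,z),np.hypot(.1765,.028),np.degrees(np.arctan2(.028,-.1765)-np.arctan2(z,x)))
```

```text
[ 0.64795891 -0.06879635  0.20786304] [-5.55739701  3.75571982 -4.26060953] [0.66531245 1.44448039 0.01253163] 0.02467845146761496 40.45
0.1771615971831734 0.17870716269920464 54.71496615388073
```

>>> servo_tool(
  moves=[
    [0,0,0,0],
    [0,0,0,0],
    [0,0,0,0],
    [0,0,0,0],
    [0,0,0.5,0],
    [0,0,1.5,0],
    [0,0,3,0],
    [0,0,5,0],
    [0,0,7,0],
    [0,0,9,0],
    [0,0,10,0],
    [0,0,10,0],
    [0,0,10,0],
  ],
  claw=0.45,
)

```text
time: 41.53
ee_pos: [0.6482, -0.069, 0.3066]
tcp_rot: [180.0, -0.1, 4.9]
wrist_force: [0.5, -0.7, 0.4]
opening: 0.0471
grasp_force: 0.0
```

Run:
```python
from h import *
o=get_obs(); print(o['ee_pos'],o['wrist_force'],o['opening'],o['time'])
T=wpose(o); im=camera("wrist")[:,:,::-1]; cv2.imwrite("pics/w6.png",im)
# white plate under knob / lid corners: find bright hub etc numerically
c=get_calibration("wrist")
def proj(p):
    q=np.linalg.inv(T)@np.append(p,1); return np.array((c["fx"]*q[0]/q[2]+c["cx"],c["fy"]*q[1]/q[2]+c["cy"]))
e=np.array([np.cos(np.radians(4.75)),np.sin(np.radians(4.75)),0]); n=np.array([-e[1],e[0],0]); H=np.array([.6155,-.0718,.1])+.11*e
def L(a,h,y,t): t=np.radians(t); return H+e*(-a*np.cos(t)+h*np.sin(t))+n*y+np.array([0,0,a*np.sin(t)+h*np.cos(t)])
for t in(0,40,45,50,54,58): print(t,"front corners",proj(L(.22,.008,.14,t)).round(),proj(L(.22,.008,-.14,t)).round(),"hub",proj(L(.085,.022,0,t)).round())
g=cv2.cvtColor(im,cv2.COLOR_BGR2HSV); m=((g[:,:,1]<70)).astype(np.uint8)
for r in range(60,480,30): xs=np.where(m[r]>0)[0]; print(r,xs.min() if len(xs) else None,xs.max() if len(xs) else None,len(xs))
```

```text
[ 0.64820287 -0.06897507  0.30660929] [ 0.52823575 -0.74822459  0.43736784] 0.047103948775052154 41.5333
0 front corners [211. 313.] [438. 313.] hub [325. 209.]
40 front corners [151. 342.] [499. 342.] hub [325. 186.]
45 front corners [139. 338.] [510. 338.] hub [325. 180.]
50 front corners [127. 330.] [523. 331.] hub [325. 173.]
54 front corners [117. 322.] [533. 322.] hub [325. 167.]
58 front corners [106. 311.] [544. 311.] hub [325. 160.]
60 252 639 88
90 None None 0
120 215 435 100
150 181 467 287
180 172 498 324
210 162 487 326
240 124 496 373
270 139 506 368
300 133 515 383
330 227 422 93
360 147 639 292
390 124 548 287
420 79 573 406
450 44 614 492
```

```bash
python3 -c "
from workcell import *
print(job_done())"
```

```text
the job is handed in; nothing more can be done
None
```

The strongbox is open and the job is handed in at about 41.5 s. The dial met 12 and 20, then stopped by itself near 0; the slide knob was pulled fully back, and the lid stands at about 54° by my own measurements, with the gripper clear of it.

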